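# Tip the blood sample out of its transport canister

## Robot

A 6-joint arm with a two-finger parallel gripper is mounted at the origin on a cart in front of the work surface, level with it; the furniture and walls round the work are solid. World frame = base frame: x ahead of the robot, y to its left, z up, the work surface at z = 0. Lengths are in m, angles in rad, forces in N, time in s.
With the tool pointing down it reaches from about 0.375 to 0.9 m from the base axis. Payload 3.1 kg.
Tool frame: the origin (TCP) lies midway between the tips of the shut fingers; the grasp point (between the pads) lies 19 mm behind it; z points along the fingers, y is the line along which they close (so a half turn about z gives the same grasp; the last joint's range is limited). The gripper opens to 85 mm and grips with 20 to 120 N. Pads are 22 mm wide; open, the fingers measure 114 mm over their backs; the gripper's body (76 mm by 85 mm) begins 54 mm behind the grasp point. The pads swing forward as they close: fully open they stand 13 mm farther back than shut.
Start: joints at [-1.486, 0.527, 1.433, -0, 1.181, -0.178], TCP at [0.163, -0.603, 0.231] pointing down, gripper open.
Joint ranges: [-3.08, 3.08], [-0.75, 2.2], [0.22, 2.44], [-1.43, 4.57], [0, 2.65], [-2.85, 2.85]. Speed limits (rad/s): [2.79, 2.79, 3.14, 3.14, 3.14, 3.14].

## Interface

Orientations are given as a unit quaternion [w, x, y, z].
In Python, from station import arm, camrig gives the robot as it stands (arm), with the cameras (camrig).
- The arm moves only by the shell command python3 inch.py 'ROWS' [OPENING] [FORCE]. ROWS is a JSON list of rows, 1 to 10 of them, each of 6 numbers: dx, dy, dz in m, then a rotation vector rx, ry, rz in rad; each row shifts and turns the commanded pose from where the row before left it, along the tool's axes as they then stand; what a row does not reach is not made up. A row lasts 1/12 s, in which the tool goes at most 0.0417 m and 0.125 rad, less where a joint would pass 70% of its speed; a pose out of reach is approached as far as the arm can. OPENING is the finger opening in m, set as the command begins (- or left out keeps the last). The fingers move at their own pace and stop on an object; FORCE is the grip in N (left out, the last holds). Time passes only in rows, so rows that do not move let the fingers close. It prints the time, the measured TCP pose, the force, the opening and the grip force at its end.
- arm.get_state(): the state, without advancing time (a new reading comes with each control period).
- camrig.capture(name): name is "scene" or "top" or "wrist"; returns a dict with "frame" (400x640x3 uint8, red, green, blue), "z_map" (400x640 float32, m along the optical axis (not along the pixel's ray), 0 where there is no reading), "mtx" (3x3 intrinsics, pixels), "world_from_camera" (4x4, takes a point from camera to world coordinates). Camera axes: x right, y down, z forward; pixel columns grow to the right and rows downward; lengths in m; the calibration is good to about 2 mm. A picture is of the moment at which its call begins.
- arm.finish_job(): hands the job in; it is judged then, once.
The state is a dict: "clock": time; "qpos": joint angles; "qd": joint speeds; "tau": joint torques, N m; "position": TCP position; "tcp_rot": TCP orientation; "contact_force": force on the tool from outside, world axes, zero at the start; "moment": the same for the moment, N m; "gripper_width": finger opening in m; "grip_force": force on a finger pad.
Only numpy, scipy, OpenCV 4.12 (cv2) and the standard library are available. Lean on these libraries where they do the work, as an engineer would, in place of code of your own. Each camera call takes 0.05 s, during which the arm holds its last target. There are 200 camera calls.

## Task

A purple-capped blood tube lies at the bottom of the tilting metal canister: push down on the canister's orange pad to tip it over until the tube slides out to the mouth by itself, then take the tube by its exposed cap end, draw it out and lower it into the blue tray, not the white one. Let go of it lying flat on the tray's floor, and leave the reagent bottle standing where it is.

Things in the scene. Friction and masses are not known exactly. Their poses are not given: they have to be found in the camera images.
- sample: THE SAMPLE: capped blood tube, 88 mm long, about 20 g; clear body 12.4 mm across, purple cap 16.6 mm across and 18 mm long. Origin at the round bottom end (the end without cap), on the axis; its z axis runs along the tube to the cap. At the start it lies inside the canister, cap towards the mouth, fully inside.
- sample_cap (a point): centre of the sample's cap, 80 mm from its bottom end; axes as the sample's. With the canister tipped to its stop the cap ends against the tongue's lip, about 51 mm out of the mouth and 3 mm below the canister's axis. Take it across the canister (along mouth's x). To draw it out, raise it 10 mm square to the canister to clear the lip, then move 40 mm or more along the canister's -y.
- canister (a joint): tilt of the canister, rad: 0 at the start (mouth 17 degrees upward), 0.80 at its stop (mouth 29 degrees downward). About 3 N down on the pad moves it; it stays where it is left. The canister: round aluminium tube, blue closed end, 29 mm outside, 21 mm smooth bore, 105 mm deep, on a level pin 95 mm above the worktop, on its axis 60 mm behind the mouth, in a fixed grey stand.
- mouth (a point): centre of the canister's mouth, on its axis; axes turn with the canister: -y points out of the mouth, z to its upper side, x level across. Below the mouth a trough-shaped tongue, 13 mm wide (less than the cap), sticks out 60 mm along -y, its floor 1 mm below the bore's bottom, open above and at both sides; a lip 10 mm wide at its end rises 7 mm. Nothing lies under the tongue.
- press_pad (a point): centre of the top face of the orange pad (24 x 24 mm) on the canister's upper side, 24 mm behind the mouth, 19.5 mm above the axis; axes as at mouth. Pushed down it tips the mouth down; from start to stop it sinks about 29 mm and shifts about 12 mm level towards the mouth.
- blue_tray: the BLUE open tray, fixed on the worktop: 150 (x) x 110 (y) x 22 mm outside, walls and floor 4 mm thick; origin at the centre of its underside, z up. A white tray of the same shape stands nearby; which of them is nearer to the stand varies.
- reagent_bottle: bystander: white dropper bottle with a yellow cap, 34 mm across, 72 mm tall, standing; origin at the centre of its underside. To be left alone.

How it is judged:
By the outcome, as a careful person would: the job done as asked, in the order asked, and still so for the second after the job is handed in, with the robot touching nothing.
It also fails if it takes over 48 s, if anything falls off the work surface, if the arm or the gripper's body presses on something with over 40 N, if the wrist force passes 120 N, or if a joint passes its speed limit or range.

## Working session

There is one attempt and no reset: what is moved stays moved. The work goes in short steps, Python scripts to look and compute and a shell command to move; the robot and the scene stay as the last step left them, time stands still between calls to the robot, and variables do not carry over. Pictures are saved under pics/ and viewed, at most 10 in all, crops included, and the job is handed in when it is done.

```bash
ls; mkdir -p pics
python3 - <<'E'
from station import arm, camrig
import cv2,numpy as np,pickle
for n in ("scene","top"):
    c=camrig.capture(n); pickle.dump(c,open(n+'.pkl','wb'))
    cv2.imwrite(f'pics/{n}0.png',c['frame'][:,:,::-1]); print(n,c['mtx'].tolist(),c['world_from_camera'].round(3).tolist(), (c['z_map']>0).mean())
s=arm.get_state(); print(s['clock'],s['position'],s['tcp_rot'])
E
```

```text
inch.py
pics
station.py
scene [[393.7375024085196, 0.0, 323.50115280559163], [0.0, 393.7375024085196, 200.42948777552184], [0.0, 0.0, 1.0]] [[-0.578, -0.476, 0.663, 0.012], [-0.815, 0.313, -0.487, 0.46], [0.024, -0.822, -0.569, 0.583], [0.0, 0.0, 0.0, 1.0]] 0.99591015625
top [[433.99480236411995, 0.0, 314.8082617833901], [0.0, 433.99480236411995, 191.5702852366447], [0.0, 0.0, 1.0]] [[0.026, -0.983, 0.184, 0.38], [-0.999, -0.029, -0.014, 0.029], [0.019, -0.184, -0.983, 1.265], [0.0, 0.0, 0.0, 1.0]] 0.9961875
0.1 [ 0.16295505 -0.60271758  0.2304328 ] [-9.74778147e-04  9.91316494e-01  1.31493927e-01  6.89084277e-05]
```

View pics/scene0.png

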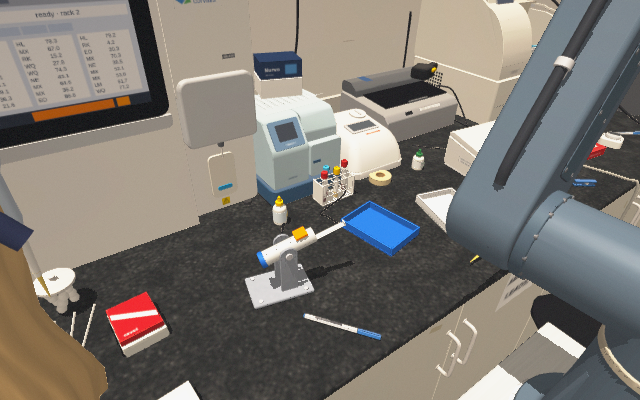

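View pics/top0.png

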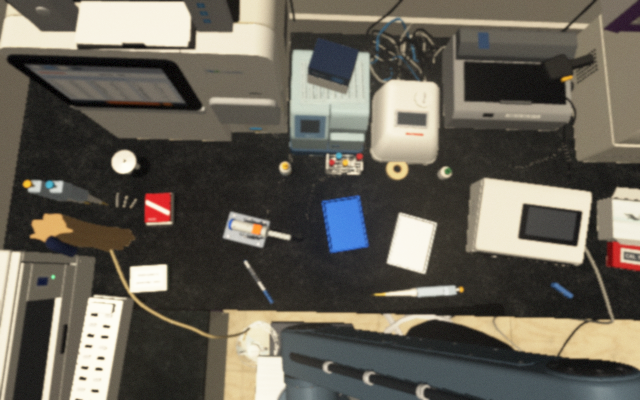

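The scene view shows the canister at about (290,245), its orange pad at (300,233), its mouth pointing right, the blue tray at (380,227) and the bottle at (280,212). In the top view, the pad is at about (262,229), the tongue runs to (290,237), the blue tray is at (345,224), the white tray at (412,242) and the bottle at (285,168).

```bash
cat > h.py <<'E'
import numpy as np,cv2,pickle
from scipy.spatial.transform import Rotation as R
def ray(c,uv):
    d=np.linalg.solve(c['mtx'],[uv[0],uv[1],1.]);T=c['world_from_camera'];return T[:3,3],T[:3,:3]@d
def plane(c,uv,z):
    o,d=ray(c,uv);return o+d*(z-o[2])/d[2]
def tri(c1,u1,c2,u2):
    a,d=ray(c1,u1);b,e=ray(c2,u2);s=np.linalg.lstsq(np.c_[d,-e],b-a,rcond=None)[0]
    p,q=a+s[0]*d,b+s[1]*e;return (p+q)/2,np.linalg.norm(p-q)
def pts(c,m):
    v,u=np.nonzero(m&(c['z_map']>0));z=c['z_map'][v,u];K=c['mtx'];T=c['world_from_camera']
    P=np.c_[(u-K[0,2])/K[0,0]*z,(v-K[1,2])/K[1,1]*z,z];return P@T[:3,:3].T+T[:3,3]
def mask(c,lo,hi,box):
    h=cv2.cvtColor(c['frame'],cv2.COLOR_RGB2HSV);m=cv2.inRange(h,np.array(lo),np.array(hi))>0
    b=np.zeros_like(m);b[box[1]:box[3],box[0]:box[2]]=1;m&=b
    n,l,st,_=cv2.connectedComponentsWithStats(m.astype(np.uint8))
    return l==1+np.argmax(st[1:,4]) if n>1 else m
def cen(m): v,u=np.nonzero(m);return np.array([u.mean(),v.mean()])
OR=((8,150,120),(22,255,255));BL=((100,150,60),(120,255,255));YE=((20,130,130),(32,255,255));WH=((0,0,150),(180,60,255));PU=((125,60,30),(165,255,255))
E
python3 - <<'E'
from h import *
s,t=[pickle.load(open(n+'.pkl','rb')) for n in('scene','top')]
np.set_printoptions(precision=4,suppress=True)
for n,col,bs,bt in (('pad',OR,(285,222,315,245),(250,215,275,240)),('end',BL,(250,245,275,272),(225,210,245,245)),('tray',BL,(335,195,425,260),(315,185,375,260)),('ycap',YE,(270,190,290,210),(275,155,295,175))):
    a,b=mask(s,*col,bs),mask(t,*col,bt);print(n,a.sum(),b.sum(),cen(a),cen(b))
    try: print('  tri',*tri(s,cen(a),t,cen(b)))
    except Exception as e: print(e)
    for c,m in((s,a),(t,b)): p=pts(c,m);print('  depth mean',p.mean(0),p.min(0),p.max(0))
    if n=='tray':
        box=cv2.boxPoints(cv2.minAreaRect(np.argwhere(b)[:,::-1].astype(np.float32)))
        print([plane(t,q,.022)[:2] for q in box])
big=lambda c,x0,y0,x1,y1,k:cv2.resize(c['frame'][y0:y1,x0:x1,::-1],None,fx=k,fy=k,interpolation=cv2.INTER_CUBIC)
A=big(s,235,195,355,310,5);B=big(t,215,200,305,260,6)
cv2.imwrite('pics/cs.png',A)
E
```

```text
pad 29 72 [301.1379 236.6897] [256.7222 228.3333]
  tri [0.4905 0.1619 0.1112] 0.006311282344533654
  depth mean [0.4768 0.1669 0.1223] [0.4729 0.1557 0.1178] [0.4875 0.1769 0.1277]
  depth mean [0.4916 0.1632 0.1207] [0.4788 0.1516 0.0083] [0.5152 0.1731 0.1289]
end 88 1 [261.2955 259.3409] [230. 222.]
  tri [0.5085 0.2384 0.0802] 0.007783066837233382
  depth mean [0.5007 0.2379 0.0855] [ 0.4869  0.1917 -0.0011] [0.6108 0.2453 0.0986]
  depth mean [0.5091 0.2388 0.0957] [0.5091 0.2388 0.0957] [0.5091 0.2388 0.0957]
tray 2388 2093 [380.1884 227.3652] [344.2752 223.743 ]
  tri [ 0.5213 -0.0787  0.0061] 0.004932507712377265
  depth mean [ 0.5187 -0.0787  0.0086] [ 0.436  -0.1638 -0.0022] [ 0.6235 -0.0098  0.025 ]
  depth mean [ 0.5234 -0.0771  0.006 ] [ 0.4398 -0.1479 -0.0059] [ 0.6079 -0.0079  0.0281]
[array([ 0.5872, -0.005 ]), array([ 0.6099, -0.1194]), array([ 0.4579, -0.1456]), array([ 0.4363, -0.0335])]
ycap 60 28 [278.6833 201.3167] [284.3571 165.3571]
  tri [0.6796 0.1004 0.0571] 0.001512577186127374
  depth mean [0.6733 0.1029 0.0616] [0.6652 0.0922 0.052 ] [0.682  0.1104 0.0723]
  depth mean [0.6784 0.1006 0.0637] [0.6713 0.0932 0.0574] [0.6865 0.1075 0.0746]
```

View pics/cs.png

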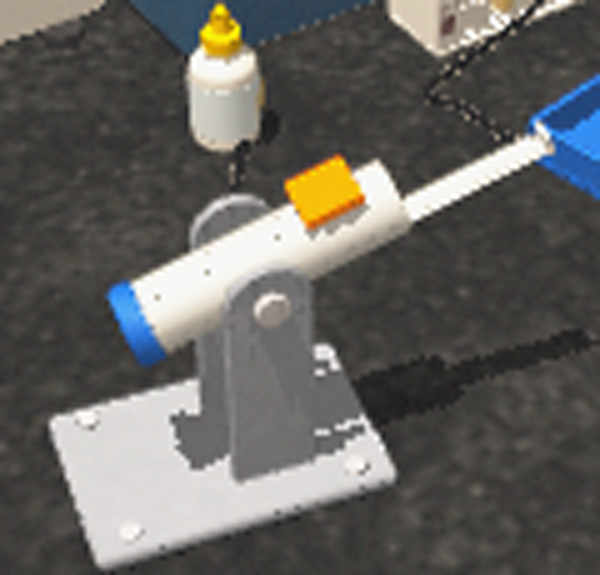

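The crop shows the canister mouth-up. The pad top face is centred near scene pixel (300,233), the tongue's tip at (344,222), the pin boss at (289,257), and the bottle stands behind.

```bash
cat >> h.py <<'E'
OR=((8,130,120),(24,255,255))
def delta(target,quat_R=None):
    """tool-axis shift and rotvec from commanded/measured pose to the target (world)"""
    from station import arm, camrig
    s=arm.get_state();w,x,y,z=s['tcp_rot'];Q=R.from_quat([x,y,z,w])
    d=Q.inv().apply(np.array(target)-s['position'])
    r=(Q.inv()*quat_R).as_rotvec() if quat_R is not None else np.zeros(3)
    print('shift',d.round(4),'rot',r.round(4),'rows',np.linalg.norm(d)/.0417,np.linalg.norm(r)/.125)
E
python3 - <<'E'
from h import *
s,t=[pickle.load(open(n+'.pkl','rb')) for n in('scene','top')]
np.set_printoptions(precision=4,suppress=True)
a,b=mask(s,*OR,(285,222,315,245)),mask(t,*OR,(245,210,275,245));print(a.sum(),b.sum(),cen(a),cen(b),tri(s,cen(a),t,cen(b)),pts(t,b).mean(0))
delta([.5,-.3,.33]);delta([.48,.13,.36])
E
```

```text
139 86 [299.2878 233.0504] [256.4884 228.5465] (array([0.4905, 0.1632, 0.1199]), np.float64(0.0018056699700357754)) [0.4912 0.164  0.1195]
shift [ 0.4043 -0.2046 -0.099 ] rot [0. 0. 0.] rows 11.123346973778274 0.0
shift [ 0.4972 -0.625  -0.1282] rot [0. 0. 0.] rows 19.396020985304418 0.0
```

```bash
python3 inch.py '[[0.034,-0.017,-0.012,0,0,0],[0.034,-0.017,-0.012,0,0,0],[0.034,-0.017,-0.012,0,0,0],[0.034,-0.017,-0.012,0,0,0],[0.034,-0.017,-0.012,0,0,0],[0.034,-0.017,-0.012,0,0,0],[0.034,-0.017,-0.012,0,0,0],[0.034,-0.017,-0.012,0,0,0],[0.034,-0.017,-0.012,0,0,0],[0.034,-0.017,-0.012,0,0,0]]' 0.0
python3 inch.py '[[0.012,-0.038,0,0,0,0],[0.012,-0.038,0,0,0,0],[0.012,-0.038,0,0,0,0],[0.012,-0.038,0,0,0,0],[0.012,-0.038,0,0,0,0],[0.012,-0.038,0,0,0,0],[0.012,-0.038,0,0,0,0],[0.012,-0.038,0,0,0,0],[0.012,-0.038,0,0,0,0],[0,0,0,0,0,0]]'
python3 -c "
from h import *
delta([.47,.11,.36])"
```

```text
clock: 0.93
position: [0.4478, -0.3488, 0.3515]
tcp_rot: [-0.0, 0.991, 0.131, -0.0]
contact_force: [0.3, -0.8, 0.4]
gripper_width: -0.0001
grip_force: 0.0
clock: 1.77
position: [0.4605, 0.0143, 0.3511]
tcp_rot: [-0.002, 0.991, 0.135, -0.0]
contact_force: [-0.9, -1.4, -0.1]
gripper_width: -0.0002
grip_force: 0.0
shift [ 0.0348 -0.0897 -0.0086] rot [0. 0. 0.] rows 2.3156917560389245 0.0
```

```bash
python3 inch.py '[[0.017,-0.041,-0.004,0,0,0],[0.017,-0.041,-0.004,0,0,0],[0,0,0,0,0,-0.124],[0,0,0,0,0,-0.124],[0,0,0,0,0,-0.124],[0,0,0,0,0,-0.124],[0,0,0,0,0,-0.124],[0,0,0,0,0,-0.124],[0,0,0,0,0,-0.124],[0,0,0,0,0,-0.124]]'
python3 inch.py '[[0,0,0,0,0,-0.124],[0,0,0,0,0,0],[0,0,0,0,0,0]]'
python3 - <<'E'
from station import arm, camrig
import cv2,pickle
c=camrig.capture('wrist');pickle.dump(c,open('w1.pkl','wb'));cv2.imwrite('pics/w1.png',c['frame'][:,:,::-1]);print(arm.get_state()['qpos'],c['world_from_camera'].round(3))
E
```

```text
clock: 2.6
position: [0.4724, 0.0896, 0.3583]
tcp_rot: [-0.0, 0.808, 0.59, -0.001]
contact_force: [-0.0, -0.1, 0.4]
gripper_width: -0.0001
grip_force: 0.0
clock: 2.85
position: [0.4725, 0.0897, 0.3585]
tcp_rot: [-0.0, 0.772, 0.635, -0.0]
contact_force: [-0.1, -0.5, 0.4]
gripper_width: 0.0001
grip_force: 0.0
[-4.50870919e-02  1.89318328e-01  1.60038179e+00 -8.42192544e-05
  1.35248549e+00  1.49183621e-01] [[ 0.981 -0.187 -0.054  0.486]
 [-0.194 -0.944 -0.266  0.158]
 [-0.001  0.272 -0.962  0.5  ]
 [ 0.     0.     0.     1.   ]]
```

View pics/w1.png

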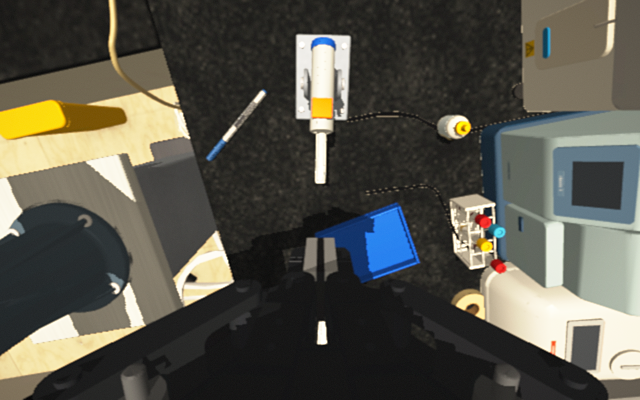

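The wrist view shows the canister running nearly vertical: blue end at (323,43), pad at (321,107), tongue tip at (320,180). The blue tray is at (370,240) and the bottle at (454,127).

Run:
```python
from h import *
np.set_printoptions(precision=4,suppress=True)
w,s,t=[pickle.load(open(n+'.pkl','rb')) for n in('w1','scene','top')]
pd=mask(w,*OR,(300,90,345,122));e=mask(w,*BL,(305,33,340,52));tg=mask(w,*WH,(308,138,332,188))
tr=mask(w,*BL,(300,190,430,290))
for n,m in(('pad',pd),('end',e),('tong',tg)):
    p=pts(w,m);print(n,m.sum(),cen(m),p.mean(0),np.median(p,0),p.min(0),p.max(0))
a,b=mask(s,*OR,(285,222,315,245)),mask(t,*OR,(245,210,275,245))
print(tri(w,cen(pd),s,cen(a)),tri(w,cen(pd),t,cen(b)))
# tongue line
p=pts(w,tg);c=p.mean(0);c2=np.median(p,0);u,sv,v=np.linalg.svd(p-c);print('tongue dir',v[0],sv/np.sqrt(len(p)))
v_,u_=np.nonzero(tg);i=v_>v_.max()-3;tip=np.array([u_[i].mean(),v_[i].mean()]);print('tip px',tip,'plane .12',plane(w,tip,.12))
d=plane(w,tip,.118)-plane(w,cen(pd),.12);print('yaw of y axis deg',np.degrees(np.arctan2(-d[1],-d[0])),np.linalg.norm(d))
q=pts(w,pd);print('mean pad plane fit'); n=np.linalg.svd(q-q.mean(0))[2][2];print(n)
```

```text
pad 402 [322.2164 107.1119] [0.4893 0.1648 0.1231] [0.4896 0.1652 0.1234] [0.4754 0.1506 0.1051] [0.5027 0.1779 0.1284]
end 137 [323.0657  41.4964] [0.5051 0.2391 0.0936] [0.5052 0.2392 0.0941] [0.4912 0.2315 0.087 ] [0.5179 0.2445 0.0975]
tong 482 [320.2158 160.6432] [0.474  0.1005 0.1026] [0.4745 0.1007 0.1113] [ 0.4558  0.0503 -0.0027] [0.487  0.1297 0.1269]
(array([0.4889, 0.1641, 0.1212]), np.float64(0.001675069530859625)) (array([0.4901, 0.1642, 0.123 ]), np.float64(0.0018936417650419726))
tongue dir [0.0927 0.0912 0.9915] [0.0321 0.017  0.0033]
tip px [319.5    181.9286] plane .12 [0.4686 0.0766 0.12  ]
yaw of y axis deg 76.7419759050902 0.09108148162053102
mean pad plane fit
[ 0.0169 -0.342  -0.9396]
```

```bash
python3 -c "
from h import *
delta([.4895,.1643,.135])"
```

```text
shift [0.0764 0.0023 0.2235] rot [0. 0. 0.] rows 5.665695452422704 0.0
```

```bash
python3 inch.py '[[0.019,0.0006,0.035,0,0,0],[0.019,0.0006,0.035,0,0,0],[0.019,0.0006,0.035,0,0,0],[0.019,0.0006,0.035,0,0,0],[0,0,0.035,0,0,0],[0,0,0.035,0,0,0],[0,0,0.014,0,0,0],[0,0,0,0,0,0]]'
python3 inch.py '[[0,0,0.005,0,0,0],[0,0,0.004,0,0,0],[-0.002,0,0.0025,0,0,0],[-0.002,0,0.0025,0,0,0],[-0.002,0,0.0025,0,0,0],[-0.002,0,0.0025,0,0,0],[-0.002,0,0.0025,0,0,0],[-0.002,0,0.0025,0,0,0]]'
```

```text
clock: 3.57
position: [0.4867, 0.1639, 0.1311]
tcp_rot: [-0.002, 0.772, 0.636, -0.004]
contact_force: [-1.0, 0.6, -0.4]
gripper_width: -0.0001
grip_force: 0.0
clock: 4.23
position: [0.4876, 0.1522, 0.111]
tcp_rot: [0.0, 0.771, 0.636, 0.0]
contact_force: [0.1, 0.9, 2.7]
gripper_width: -0.0001
grip_force: 1.1
```

```bash
python3 inch.py '[[-0.002,0,0.0025,0,0,0],[-0.002,0,0.0025,0,0,0],[-0.002,0,0.0025,0,0,0],[-0.0015,0,0.0025,0,0,0],[-0.001,0,0.0025,0,0,0],[-0.001,0,0.002,0,0,0],[0,0,0.001,0,0,0],[0,0,0,0,0,0]]'
```

```text
clock: 4.9
position: [0.4851, 0.1429, 0.0949]
tcp_rot: [-0.0, 0.771, 0.636, -0.0]
contact_force: [0.3, -0.9, 1.3]
gripper_width: 0.0
grip_force: 0.3
```

```bash
python3 inch.py '[[0,0,0.0015,0,0,0],[0,0,0.0015,0,0,0],[0,0,0.001,0,0,0],[0,0,0,0,0,0]]'
python3 inch.py '[[0,0,0.001,0,0,0],[0,0,0.001,0,0,0],[0,0,0,0,0,0]]'
```

```text
clock: 5.23
position: [0.4853, 0.1429, 0.0932]
tcp_rot: [0.0, 0.771, 0.637, 0.0]
contact_force: [-3.9, -2.2, 17.7]
gripper_width: 0.0
grip_force: 8.4
clock: 5.48
position: [0.4856, 0.1424, 0.0926]
tcp_rot: [0.001, 0.771, 0.637, 0.0]
contact_force: [-5.2, -5.1, 28.3]
gripper_width: -0.0
grip_force: 14.0
```

```bash
python3 inch.py '[[0,0,-0.01,0,0,0],[0,0,-0.04,0,0,0],[0,0,-0.04,0,0,0],[-0.02,0,-0.035,0,0,0],[-0.02,0,-0.035,0,0,0],[-0.02,0,-0.03,0,0,0],[-0.02,0,0,0,0,0],[0,0,0,0,0,0],[0,0,0,0,0,0]]' 0.05
python3 - <<'E'
from station import arm, camrig
import cv2,pickle
for n,f in(('wrist','w2'),('scene','s2')):
    c=camrig.capture(n);pickle.dump(c,open(f+'.pkl','wb'))
    im=c['frame'][:,:,::-1]
    x0,y0,x1,y1=(255,40,415,200) if n=='wrist' else (235,195,395,310)
    if n=='wrist':A=cv2.resize(im[20:250,220:480],None,fx=2,fy=2,interpolation=cv2.INTER_CUBIC)
    else:B=cv2.resize(im[195:310,235:365],None,fx=2,fy=2,interpolation=cv2.INTER_CUBIC);B=cv2.copyMakeBorder(B,0,A.shape[0]-B.shape[0],0,0,0)
cv2.imwrite('pics/w2.png',cv2.hconcat([A,B]))
E
```

```text
clock: 6.23
position: [0.4698, 0.0643, 0.2794]
tcp_rot: [-0.0, 0.772, 0.636, 0.0]
contact_force: [-0.5, 0.4, -0.7]
gripper_width: 0.05
grip_force: 0.0
```

View pics/w2.png

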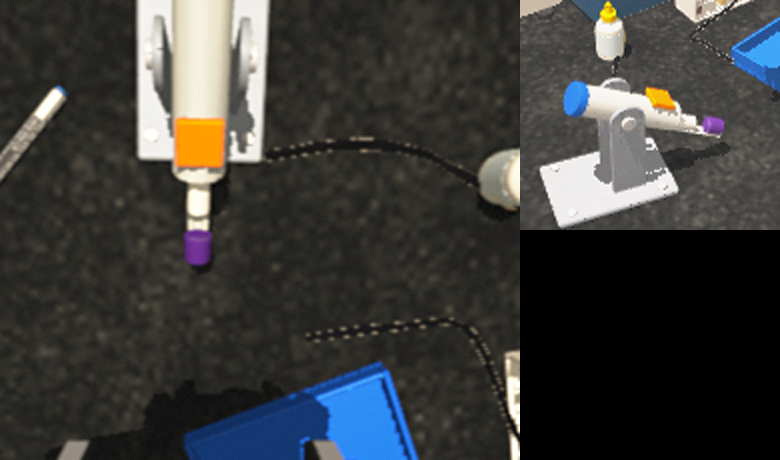

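The cap is out on the tongue, at wrist pixel about (319,144) and scene pixel about (331,257). The tilted canister points straight down the wrist image.

Run:
```python
from h import *
np.set_printoptions(precision=4,suppress=True)
w,s,s0=[pickle.load(open(n+'.pkl','rb')) for n in('w2','s2','w1')]
m=mask(w,*PU,(300,120,340,165));a=mask(s,*PU,(315,245,345,270));print(m.sum(),a.sum(),cen(m),cen(a))
print('tri',tri(w,cen(m),s,cen(a)))
for c,k in((w,m),(s,a)):p=pts(c,k);print('depth',np.median(p,0),p.min(0),p.max(0))
pd=mask(w,*OR,(295,70,345,110));b=mask(s,*OR,(295,230,325,255));P,e=tri(w,cen(pd),s,cen(b));print('pad',cen(pd),cen(b),P,e)
q=pts(w,pd);n=np.linalg.svd(q-q.mean(0))[2][2];print('pad normal',n,np.median(q,0))
C,_=tri(w,cen(m),s,cen(a));d=P-C;print('yaw y',np.degrees(np.arctan2(d[1],d[0])),np.linalg.norm(d[:2]))
# pad edge direction
mm=cv2.minAreaRect(np.argwhere(pd)[:,::-1].astype(np.float32));print(mm)
```

```text
246 86 [318.2683 143.3049] [331.1047 257.1512]
tri (array([0.4737, 0.0985, 0.0391]), np.float64(0.0006595174844330479))
depth [0.474  0.0994 0.0439] [ 0.4621  0.0826 -0.0018] [0.4838 0.1094 0.0501]
depth [0.4693 0.1011 0.0432] [0.4632 0.063  0.0001] [0.5184 0.1092 0.0504]
pad [319.4145  90.7977] [304.6486 243.8108] [0.4861 0.1541 0.0925] 0.0013580799737940702
pad normal [ 0.1749  0.4555 -0.8729] [0.4864 0.1546 0.0947]
yaw y 77.46395613274 0.05694023876335735
((319.5, 91.0), (24.0, 25.0), 90.0)
```

```bash
cat >> h.py <<'E'
def toolR(yaw,pitch):
    """tool x along heading yaw, raised by pitch; z down"""
    u=np.array([np.cos(yaw),np.sin(yaw),0]);k=np.array([0,0,1.])
    x=np.cos(pitch)*u+np.sin(pitch)*k;z=np.sin(pitch)*u-np.cos(pitch)*k
    return R.from_matrix(np.c_[x,np.cross(z,x),z])
CAP=np.array([.474,.0987,.0387]);G=toolR(np.radians(77.5),np.radians(29))
E
python3 inch.py '[[0,0,0,0,0,0.024],[0,0,0,0,0.1012,0],[0,0,0,0,0.1012,0],[0,0,0,0,0.1012,0],[0,0,0,0,0.1012,0],[0,0,0,0,0.1012,0],[0,0,0,0,0,0]]' 0.05
python3 -c "
from h import *
z=G.apply([0,0,1])
delta(CAP-.06*z,G);delta(CAP+.007*z,G)
from station import arm, camrig;print(arm.get_state()['qpos'])"
```

```text
clock: 6.92
position: [0.4697, 0.0632, 0.2773]
tcp_rot: [-0.159, 0.756, 0.605, 0.195]
contact_force: [-0.9, -0.3, -0.1]
gripper_width: 0.0495
grip_force: 0.0
shift [-0.0849 -0.0025  0.1658] rot [-0.004  -0.0023 -0.0037] rows 4.466397800866954 0.047135845792776764
shift [-0.085  -0.0022  0.2328] rot [-0.004  -0.0023 -0.0037] rows 5.942893032962372 0.047135845792776764
[-0.42711755  0.275402    1.85118433  0.53762134  1.18982823 -0.45462387]
```

```bash
python3 inch.py '[[-0.017,-0.0005,0.033,0,0,0],[-0.017,-0.0005,0.033,0,0,0],[-0.017,-0.0005,0.033,0,0,0],[-0.017,-0.0005,0.033,0,0,0],[-0.017,-0.0005,0.033,0,0,0],[0,0,0,0,0,0],[0,0,0,0,0,0]]'
python3 - <<'E'
from h import *
z=G.apply([0,0,1]);delta(CAP+.007*z,G)
from station import arm, camrig
c=camrig.capture('wrist');cv2.imwrite('pics/w3.png',c['frame'][:,:,::-1]);pickle.dump(c,open('w3.pkl','wb'))
s=pickle.load(open('s2.pkl','rb'));m=mask(c,*PU,(200,60,440,330));a=mask(s,*PU,(315,245,345,270))
print(m.sum(),cen(m),tri(c,cen(m),s,cen(a)))
E
```

```text
clock: 7.5
position: [0.4676, 0.0723, 0.092]
tcp_rot: [-0.16, 0.754, 0.607, 0.193]
contact_force: [0.1, -0.3, 0.2]
gripper_width: 0.0502
grip_force: 0.0
shift [-0.0021  0.0011  0.0668] rot [-0.0088 -0.001   0.0002] rows 1.6029768621800586 0.0708703975917014
708 [322.05649718 220.04661017] (array([0.47381988, 0.09855984, 0.03921188]), np.float64(0.000784577629491873))
```

View pics/w3.png

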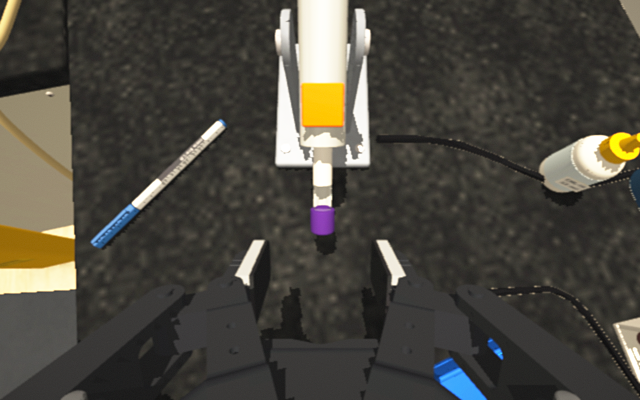

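The open fingers straddle the cap at (322,220) symmetrically, and triangulation confirms its position. Next I descend and grip.

```bash
python3 inch.py '[[-0.001,0.0005,0.025,0,0,0],[-0.001,0.0005,0.025,0,0,0],[0,0,0.012,0,0,0],[0,0,0.005,0,0,0],[0,0,0,0,0,0],[0,0,0,0,0,0]]'
python3 inch.py '[[0,0,0,0,0,0],[0,0,0,0,0,0],[0,0,0,0,0,0],[0,0,0,0,0,0],[0,0,0,0,0,0],[0,0,0,0,0,0],[0,0,0,0,0,0],[0,0,0,0,0,0]]' 0.0 25
python3 -c "
from h import *
z=G.apply([0,0,1]);delta(CAP+.007*z,G)"
```

```text
clock: 8.05
position: [0.4779, 0.1002, 0.0364]
tcp_rot: [-0.155, 0.754, 0.608, 0.196]
contact_force: [1.1, 0.6, 0.2]
gripper_width: 0.0501
grip_force: 0.0
clock: 8.72
position: [0.4765, 0.1001, 0.0349]
tcp_rot: [-0.157, 0.754, 0.607, 0.195]
contact_force: [-0.9, -3.0, 7.0]
gripper_width: 0.0152
grip_force: 25.3
shift [ 0.0002 -0.0021  0.0028] rot [-0.0009 -0.0005  0.0024] rows 0.0836239568607555 0.020951575615787744
```

The 15.2 mm opening, with an upward 7 N on the tool, suggests the tips pinch above the cap's axis. I'll reopen, go deeper and grip again.

```bash
python3 inch.py '[[0,0,0,0,0,0],[0,0,0,0,0,0],[0,0,0,0,0,0],[0,0,0,0,0,0],[0,-0.001,0.005,0,0,0],[0,-0.001,0.004,0,0,0],[0,0,0,0,0,0]]' 0.04
python3 -c "
from h import *
z=G.apply([0,0,1]);delta(CAP+.01*z,G)"
python3 inch.py '[[0,0,0,0,0,0],[0,0,0,0,0,0],[0,0,0,0,0,0],[0,0,0,0,0,0],[0,0,0,0,0,0],[0,0,0,0,0,0],[0,0,0,0,0,0],[0,0,0,0,0,0]]' 0.0 30
python3 - <<'E'
from station import arm, camrig
import cv2
c=camrig.capture('wrist');cv2.imwrite('pics/w4.png',cv2.resize(c['frame'][100:340,180:460,::-1],None,fx=2,fy=2))
E
```

```text
clock: 9.3
position: [0.4747, 0.1057, 0.0256]
tcp_rot: [-0.158, 0.754, 0.607, 0.194]
contact_force: [0.4, 0.6, 0.1]
gripper_width: 0.0405
grip_force: 0.0
shift [ 0.0002  0.0008 -0.0049] rot [-0.0034 -0.0001  0.0023] rows 0.11830888427615788 0.032882772743693646
clock: 9.97
position: [0.4755, 0.1051, 0.0264]
tcp_rot: [-0.157, 0.754, 0.607, 0.195]
contact_force: [-0.5, -0.2, -0.1]
gripper_width: 0.0153
grip_force: 29.2
```

View pics/w4.png

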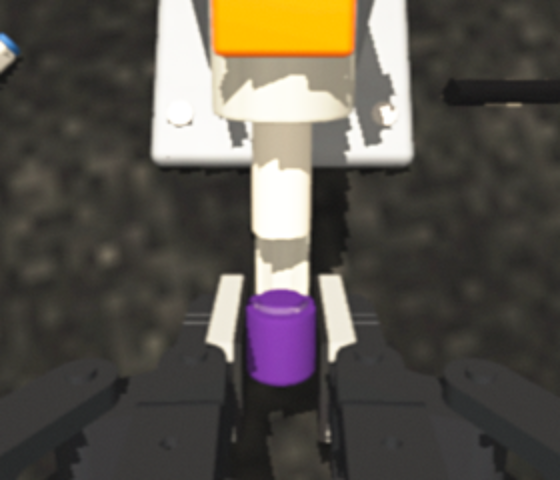

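The pads hold the purple cap (px 280,338 in the crop) on both sides, squarely. That is deeper than needed for the tray floor, so I'll shift to a slightly shallower hold.

```bash
python3 inch.py '[[0,0,0,0,0,0],[0,0,0,0,0,0],[0,0.0005,-0.004,0,0,0],[0,0,0,0,0,0],[0,0,0,0,0,0]]' 0.03
python3 inch.py '[[0,0,0,0,0,0],[0,0,0,0,0,0],[0,0,0,0,0,0],[0,0,0,0,0,0],[0,0,0,0,0,0],[0,0,0,0,0,0],[0,0,0,0,0,0]]' 0.0 30
python3 -c "
from h import *
z=G.apply([0,0,1]);delta(CAP,G)"
```

```text
clock: 10.43
position: [0.4758, 0.1029, 0.03]
tcp_rot: [-0.157, 0.754, 0.607, 0.195]
contact_force: [-0.4, 1.0, 0.0]
gripper_width: 0.03
grip_force: 0.0
clock: 11.02
position: [0.4755, 0.1031, 0.0299]
tcp_rot: [-0.157, 0.754, 0.607, 0.195]
contact_force: [-0.1, -1.5, 2.8]
gripper_width: 0.0154
grip_force: 29.6
shift [ 0.0003 -0.0006 -0.0099] rot [-0.0015  0.0001  0.0027] rows 0.2387770699769539 0.025094815540372746
```

```bash
python3 inch.py '[[0,0,-0.004,0,0,0],[0,0,-0.004,0,0,0],[0,0,-0.003,0,0,0],[0,0,0,0,0,0],[-0.01,0,0,0,0,0],[-0.01,0,0,0,0,0],[-0.01,0,0,0,0,0],[-0.01,0,0,0,0,0],[-0.01,0,0,0,0,0],[0,0,0,0,0,0]]'
```

```text
clock: 11.85
position: [0.4652, 0.0531, 0.0141]
tcp_rot: [-0.157, 0.755, 0.606, 0.195]
contact_force: [-0.5, 0.5, -0.4]
gripper_width: 0.0151
grip_force: 29.5
```

```bash
python3 inch.py '[[0,0,-0.02,0,0,0],[0,0,-0.03,0,0,0],[0,0,-0.03,0,0,0],[0,0,-0.03,0,0,0],[0,0,-0.03,0,0,0],[0,0,0,0,0,0],[0,0,0,0,0,0]]'
python3 - <<'E'
from h import *
from station import arm, camrig
c=camrig.capture('wrist');cv2.imwrite('pics/w5.png',c['frame'][:,:,::-1]);pickle.dump(c,open('w5.pkl','wb'))
s=arm.get_state();print(s['position'],s['qpos'].round(3))
E
```

```text
clock: 12.43
position: [0.4513, -0.0122, 0.1387]
tcp_rot: [-0.155, 0.754, 0.607, 0.196]
contact_force: [0.8, 0.4, -0.8]
gripper_width: 0.0154
grip_force: 29.5
[ 0.45045815 -0.01117321  0.13782312] [-0.598  0.528  1.991  0.6    0.921 -0.824]
```

View pics/w5.png

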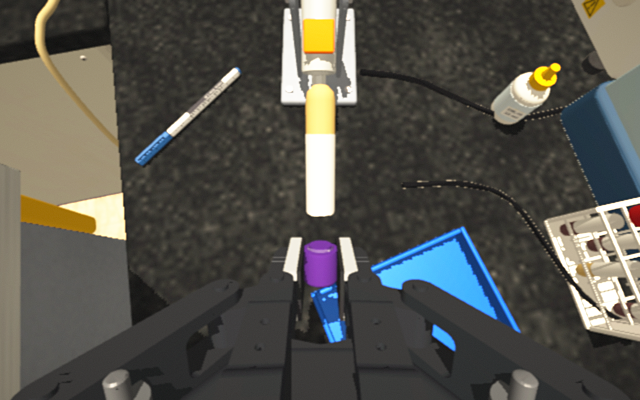

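The tube is held. The cap sits between the pads at (320,262), and the body runs straight up the image to about (320,85), clear of the canister. I'll check its tilt in the tool frame using depth and refine the tray pose.

Run:
```python
from h import *
from station import arm, camrig
np.set_printoptions(precision=4,suppress=True)
c=pickle.load(open('w5.pkl','rb'));s=arm.get_state();w,x,y,z=s['tcp_rot'];Q=R.from_quat([x,y,z,w])
for v in range(90,290,15):
    m=np.zeros((400,640),bool);m[v,316:325]=1;p=np.median(pts(c,m),0);print(v,p,Q.inv().apply(p-s['position']))
# tray from initial views: outer contour corners
t=pickle.load(open('top.pkl','rb'));w1=pickle.load(open('w1.pkl','rb'))
b=mask(t,*BL,(315,185,375,260));r=cv2.minAreaRect(np.argwhere(b)[:,::-1].astype(np.float32))
q=np.array([plane(t,k,.022)[:2] for k in cv2.boxPoints(r)]);rr=cv2.minAreaRect(q.astype(np.float32));print(rr,q.mean(0))
m=mask(c,*BL,(350,220,530,350));P=pts(c,m);P=P[(P[:,2]>.015)&(P[:,2]<.03)];print('rim',P.min(0),P.max(0),P[P[:,1].argmax()],P[P[:,0].argmax()])
fl=pts(t,b);print('floor z',np.percentile(fl[:,2],[10,50,90]))
```

```text
90 [0.4643 0.0488 0.1873] [ 0.0778  0.0007 -0.0135]
105 [0.4632 0.0437 0.1854] [ 0.0723  0.0008 -0.0143]
120 [0.462  0.0385 0.1824] [ 0.0662  0.0007 -0.0143]
135 [0.4609 0.0333 0.1801] [ 0.0605  0.0007 -0.0148]
150 [0.4598 0.0282 0.177 ] [ 0.0544  0.0007 -0.0146]
165 [0.4585 0.0225 0.1748] [ 0.0482  0.0007 -0.0156]
180 [0.4574 0.0172 0.1714] [ 0.0418  0.0007 -0.0152]
195 [0.4561 0.0116 0.1681] [ 0.0352  0.0007 -0.0152]
210 [0.4549 0.0057 0.1651] [ 0.0285  0.0007 -0.0154]
225 [ 0.4593  0.0238 -0.0006] [-0.0356  0.0011  0.1385]
240 [ 0.4543  0.0091 -0.0005] [-0.049  -0.0007  0.131 ]
255 [ 0.4508 -0.0126  0.1576] [ 0.0085  0.0007 -0.018 ]
270 [ 0.4494 -0.0189  0.1542] [ 0.0011  0.0007 -0.0181]
285 [ 0.448  -0.0254  0.1504] [-0.0065  0.0007 -0.018 ]
((0.5231272578239441, -0.07647755742073059), (0.15465690195560455, 0.11668012291193008), 10.700671195983887) [ 0.5228 -0.0759]
rim [ 0.4944 -0.1036  0.015 ] [ 0.6024 -0.0084  0.0233] [ 0.584  -0.0084  0.0173] [ 0.6024 -0.1036  0.021 ]
floor z [0.0004 0.0042 0.0189]
```

```bash
python3 inch.py '[[0,0,0,0,-0.1012,0],[0,0,0,0,-0.1012,0],[0,0,0,0,-0.1012,0],[0,0,0,0,-0.1012,0],[0,0,0,0,-0.1012,0],[0,0,0,0,0,0.1166],[0,0,0,0,0,0.1166],[0,0,0,0,0,0.1166],[0,0,0,0,0,0.1166],[0,0,0,0,0,0.1166]]'
python3 inch.py '[[0,0,0,0,0,0.1166],[0,0,0,0,0,0.1166],[0,0,0,0,0,0.1166],[0,0,0,0,0,0.1166],[0,0,0,0,0,0.1166],[0,0,0,0,0,0],[0,0,0,0,0,0]]'
python3 - <<'E'
from h import *
from station import arm, camrig
np.set_printoptions(precision=4,suppress=True)
delta([.4874,-.0829,.03],toolR(np.radians(10.7),0))
s=arm.get_state();w,x,y,z=s['tcp_rot'];Q=R.from_quat([x,y,z,w]);print(s['qpos'])
c=camrig.capture('wrist');p=Q.inv().apply(pts(c,c['z_map']>0)-s['position'])
k=p[(abs(p[:,1])>.0095)&(abs(p[:,1])<.03)&(abs(p[:,0])<.02)&(p[:,2]>-.04)&(p[:,2]<.02)];print(len(k),np.percentile(k[:,2],[50,90,97,100]),k[k[:,2].argmax()])
k=p[(abs(p[:,1])<.005)&(p[:,0]>.02)&(p[:,0]<.09)&(abs(p[:,2])<.03)]
for a in(.03,.04,.05,.06,.07,.078):print(a,np.median(k[abs(k[:,0]-a)<.003,2]))
print('xmax',k[:,0].max())
t=p[(abs(p[:,2])<.0)]
W=pts(c,mask(c,*BL,(0,0,640,400)));R_=W[(W[:,2]>.018)&(W[:,2]<.026)];print(len(W),len(R_))
E
```

```text
clock: 13.32
position: [0.449, -0.0097, 0.1359]
tcp_rot: [-0.002, 0.927, 0.375, -0.002]
contact_force: [0.1, 0.4, -0.4]
gripper_width: 0.0151
grip_force: 29.5
clock: 13.9
position: [0.4494, -0.0103, 0.1364]
tcp_rot: [-0.001, 0.995, 0.097, -0.002]
contact_force: [-0.1, 0.6, 0.2]
gripper_width: 0.0151
grip_force: 29.5
shift [0.0236 0.0788 0.1061] rot [-0.0019  0.0032  0.007 ] rows 3.2204737635091334 0.06325813551674957
[-0.2725  0.4596  1.9529  0.0004  0.7329  1.1042]
1603 [-0.023  -0.0094 -0.0059 -0.0033] [ 0.0106  0.0096 -0.0033]
0.03 -0.014296375156068838
0.04 -0.01414589889270641
0.05 -0.013870004384520547
0.06 -0.01346784476932521
0.07 -0.013245605232031058
0.078 -0.01207215600104583
xmax 0.08048040406626676
25818 3532
```

```bash
python3 inch.py '[[0.006,0.02,0.02,0,0,0],[0.006,0.02,0.02,0,0,0],[0.006,0.02,0.02,0,0,0],[0.006,0.019,0.02,0,0,0.007],[0,0,0.026,0,0,0],[0,0,0,0,0,0],[0,0,0,0,0,0]]'
python3 -c "
from h import *
delta([.4874,-.0829,.0055],toolR(np.radians(10.7),0))"
```

```text
clock: 14.53
position: [0.4873, -0.0834, 0.0303]
tcp_rot: [-0.001, 0.996, 0.092, -0.002]
contact_force: [0.2, -0.4, 0.1]
gripper_width: 0.0149
grip_force: 29.5
shift [ 0.0003 -0.0004  0.0248] rot [-0.0031  0.0045 -0.0028] rows 0.5955915486514294 0.04951655794884412
```

```bash
python3 inch.py '[[0,0,0.008,0,0,0],[0,0,0.007,0,0,0],[0,0,0.005,0,0,0],[0,0,0.002,0,0,0],[0,0,0.001,0,0,0],[0,0,0.001,0,0,0],[0,0,0,0,0,0],[0,0,0,0,0,0]]'
python3 - <<'E'
from station import arm, camrig
import cv2
c=camrig.capture('wrist');d=camrig.capture('scene')
A=cv2.resize(c['frame'][60:340,150:490,::-1],(510,420));B=cv2.resize(d['frame'][185:265,325:430,::-1],(280,213));B=cv2.copyMakeBorder(B,0,207,0,0,0)
cv2.imwrite('pics/w6.png',cv2.hconcat([A,B]))
E
```

```text
clock: 15.2
position: [0.4892, -0.0842, 0.0079]
tcp_rot: [0.0, 0.996, 0.091, 0.0]
contact_force: [-1.0, -0.2, -0.4]
gripper_width: 0.0153
grip_force: 29.5
```

View pics/w6.png

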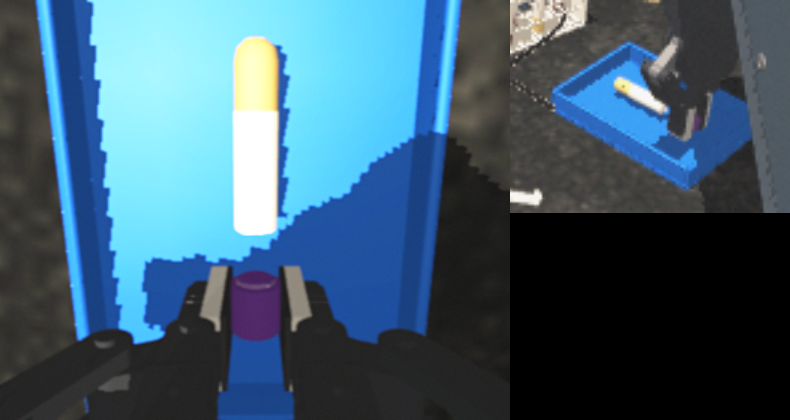

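The tube is inside the blue tray, parallel to its long side, with the cap at (255,305) and the round end at (255,40). It isn't on the floor yet, so I'll lower it until I see contact.

```bash
python3 inch.py '[[0,0,0.001,0,0,0],[0,0,0.001,0,0,0],[0,0,0.001,0,0,0],[0,0,0,0,0,0],[0,0,0,0,0,0]]'
python3 inch.py '[[0,0,0.001,0,0,0],[0,0,0,0,0,0],[0,0,0,0,0,0]]'
```

```text
clock: 15.72
position: [0.489, -0.0842, 0.0046]
tcp_rot: [-0.0, 0.996, 0.091, -0.0]
contact_force: [-0.6, -0.2, -0.3]
gripper_width: 0.0152
grip_force: 29.5
clock: 15.97
position: [0.4891, -0.0842, 0.0044]
tcp_rot: [0.0, 0.996, 0.091, 0.0]
contact_force: [-1.6, -0.7, 6.5]
gripper_width: 0.0152
grip_force: 33.3
```

```bash
python3 inch.py '[[0,0,-0.0005,0,0,0],[0,0,0,0,0,0],[0,0,0,0,0,0],[0,0,0,0,0,0],[0,0,0,0,0,0],[0,0,0,0,0,0]]' 0.035
python3 inch.py '[[0,0,-0.01,0,0,0],[0,0,-0.02,0,0,0],[0,0,-0.03,0,0,0],[0,0,-0.03,0,0,0],[0,0,-0.03,0,0,0],[0,0,-0.03,0,0,0],[-0.02,0,-0.03,0,0,0],[0,0,0,0,0,0],[0,0,0,0,0,0]]'
python3 - <<'E'
from station import arm, camrig
import cv2
from h import *
np.set_printoptions(precision=4,suppress=True)
c=camrig.capture('wrist');d=camrig.capture('scene')
A=cv2.resize(c['frame'][:,:,::-1],(480,300));B=cv2.resize(d['frame'][185:315,235:435,::-1],(300,195));B=cv2.copyMakeBorder(B,0,105,0,0,0)
cv2.imwrite('pics/w7.png',cv2.hconcat([A,B]))
m=mask(c,*PU,(200,30,440,390));p=pts(c,m);print(m.sum(),cen(m),np.median(p,0),p.max(0))
E
```

```text
clock: 16.47
position: [0.489, -0.0842, 0.004]
tcp_rot: [-0.0, 0.996, 0.091, -0.0]
contact_force: [-0.2, 0.2, 0.0]
gripper_width: 0.0349
grip_force: 0.0
clock: 17.22
position: [0.4695, -0.088, 0.1864]
tcp_rot: [0.001, 0.996, 0.091, 0.002]
contact_force: [-0.4, 0.0, -0.2]
gripper_width: 0.0353
grip_force: 0.0
269 [319.5056 162.7621] [ 0.4905 -0.0832  0.0188] [ 0.4995 -0.0748  0.0217]
```

View pics/w7.png

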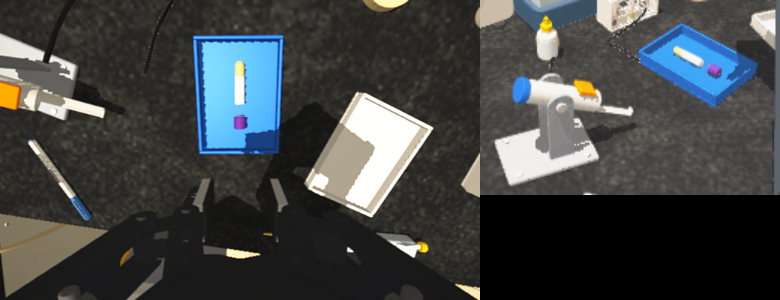

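The tube lies flat in the middle of the blue tray: cap at (240,122) in the left panel, cap top about 20 mm up. The bottle is standing, the canister is tipped, and the gripper is clear.

```bash
python3 -c "
from station import arm, camrig
print(arm.finish_job())"
```

```text
the job is handed in; nothing more can be done
None
```

I tipped the canister to its stop, drew the tube out by its cap and left it lying flat in the blue tray; the bottle is still standing, and I handed the job in at about 17 s (no verdict came back).

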